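# Stroke the hall key board's hook rail back down onto its adhesive tape

### The job

The copper-coloured hook rail of the key board has come away from its foam tape at one end. Run a fingertip along its flat band with light pressure, starting right at the end that still sticks and going along its whole length to the tip of the loose end, so that the whole rail lies flat again. Pick nothing up, do not shove the board about, and leave the keys, the carabiner and the other things on the shelf where they are.

Things in the scene. Friction and masses are not known exactly. Their poses are not given: they have to be found in the camera images.
- key_board: dark wooden board lying loose and flat on the shelf (0.9 kg), 160 mm (its x) by 370 mm (its y) by 18 mm thick; origin at the centre of its underside, z up. The hook rail runs along its y, centred 30 mm towards its -x side.
- band: the rail's flat band, copper-coloured aluminium, 320 mm long (its y), 30 mm wide (its x), 3 mm thick; origin on its centre line, on its underside, at the stuck end; y runs to the loose end and climbs with it. It sits on 6 mm foam tape: lying flat, its top is 27 mm above the shelf. The tape gives 1 mm for every 2 N of pressing, 4.5 mm at most, and springs back.
- hook_rail (a joint): how far the rail stands off, in rad: 0 = the whole rail lies flat; it starts at 0.045 to 0.075 (the loose end 14 to 24 mm up). It pivots about the stuck end, is stiff, and stays where it is pushed: pushing it down takes about 0.45 N m about the stuck end (1.5 N at the loose end, 4.5 N at 100 mm from the stuck end).
- stuck_end (a point): centre of the band's top face at the edge of its stuck end; axes as the band's
- loose_end (a point): centre of the band's top face at the edge of its loose end, 320 mm from stuck_end
- middle_hook (a point): tip of the middle one of five copper hooks that stand along the band's -x edge, 64 mm apart, the first and last 32 mm from the band's ends: they reach 40 mm out from the band's centre line and 36 mm above its underside. On the band's other (+x) side the board is bare for 20 mm or more.
- keys: two keys (brass and steel, 70 mm long, 3 mm thick) fanned out on a steel ring, lying loose on the board's bare +x part; origin at the centre of the ring, keys point to its +x
- carabiner: steel carabiner, 82 by 38 mm, 8 mm thick, lying loose on the board's bare +x part; origin about its middle, on its underside
- cat: white porcelain cat figure, 130 mm tall, base 75 mm across, standing loose; origin at the centre of its underside
- round_box: round wooden box with a sliding lid, 92 mm across, 52 mm high, loose; origin at the centre of its underside
- shoe_horn: red plastic shoe horn lying flat and loose beside the board, 200 mm long (its x), 35 mm wide, up to 9 mm high; origin near its middle, on its underside
There are look-alikes about, which are no part of the job. Leave any pink or red look-alike of the cat alone.

How it is judged:
By the outcome, as a careful person would: the job done as asked, in the order asked, and still so for the second after the job is handed in, with the robot touching nothing.
It also fails if it takes over 45 s, if anything falls off the work surface, if the arm or the gripper's body presses on something with over 40 N, if the wrist force passes 120 N, or if a joint passes its speed limit or range.

### The arm

A 6-joint arm with a two-finger parallel gripper is mounted at the origin on the work surface. World frame = base frame: x ahead of the robot, y to its left, z up, the work surface at z = 0. Lengths are in m, angles in rad, forces in N, time in s.
With the tool pointing down it reaches from about 0.35 to 0.975 m from the base axis. Payload 4.9 kg.
Tool frame: the origin (TCP) lies on the mounting face of the last link; the fingertips stand 173 mm ahead of it and the grasp point (between the pads) lies 155 mm ahead of it; z points along the fingers, y is the direction in which the jaws open and shut (so a half turn about z gives the same grasp; the last joint's range is limited). The gripper opens to 85 mm and grips with 20 to 120 N. Pads are 22 mm wide; open, the fingers measure 114 mm over their backs; the gripper's body (76 mm by 85 mm) begins 54 mm behind the grasp point. The pads swing forward as they close: fully open they stand 13 mm farther back than shut.
Start: joints at [1.185, 0.053, 1.613, -0, 1.476, -0.119], TCP at [0.165, 0.603, 0.405] pointing down, gripper open.
Joint ranges: [-3.01, 3.01], [-1.01, 2.22], [0.06, 2.58], [-1.02, 4.17], [0.09, 2.62], [-3.14, 3.14]. Speed limits (rad/s): [2.57, 2.57, 3.14, 3.14, 3.14, 3.14].

### API

Orientations are given as a rotation vector (axis times angle).
In Python, from station import ctrl gives the robot as it stands. The module is installed in compiled form; this text tells all that it offers.
- The arm moves only by the tool jog_arm, never from a script. Its argument "steps" is a list of rows, each a list of 2 entries, a list of its own where there are three numbers: the shift along the tool's x, y, z in cm, then the turn, a rotation vector about the tool's x, y, z in degrees. In form: [[[tx, ty, tz], [rx, ry, rz]], ...]. A call has 1 to 8 rows; each row shifts and turns the pose as measured when the row begins, along the tool's axes as they then stand; what a row does not reach is not made up. A row lasts 1/10 s, in which the tool goes at most 50 mm and 8.59 degrees, less where a joint would pass 70% of its speed; a pose out of reach is approached as far as the arm can. A call is refused whole if a number of a shift passes 5 or a number of a turn 8.59, either way. A call with a gripper value outside its range is refused whole. "fingers" is the gripper command: -1 is shut, 1 is fully open, values between are in proportion, set as the call begins (left out, the last holds). The fingers move at their own pace and stop on an object; "grip_force" is the grip in N (left out, the last holds). Time passes only in rows, so rows that do not move let the fingers close. It gives the time, the measured TCP pose, the force and the opening at its end, in the units of the state.
- ctrl.get_obs(): the state, without advancing time (a new reading comes with each control period).
- ctrl.get_image(name): name is "scene" or "side" or "wrist"; returns the picture (420x560x3 uint8, red, green, blue); there is no depth.
- ctrl.camera_info(name): a dict with "K" (3x3 intrinsics, pixels), "camera_from_world" (4x4, takes a point from world to camera coordinates). Camera axes: x right, y up, looking along -z (the intrinsics and any distortion apply to the point x, -y, -z); pixel columns grow to the right and rows downward; lengths in m; the calibration is good to about 2 mm. A picture is of the moment at which its call begins: read the wrist's pose just before it. camera_info takes no time and is no camera call; for the wrist camera it gives the pose at the moment of the call.
- ctrl.finish_job(): hands the job in, once; it reports no verdict.
The state is a dict: "t": time; "q": joint angles; "dq": joint speeds; "effort": joint torques, N m; "tool_pos": TCP position; "tool_rot": TCP orientation; "contact_force": force on the tool from outside, world axes, zero at the start; "wrist_torque": the same for the moment, N m; "opening": finger opening in m.
Only numpy, scipy, OpenCV 4.12 (cv2) and the standard library are available. Lean on these libraries where they do the work, as an engineer would, in place of code of your own. Each camera call takes 0.05 s, during which the arm holds its last target.

## Working session

There is one attempt and no reset: what is moved stays moved. The work goes in short steps, Python scripts to look and compute and a tool call to move; the robot and the scene stay as the last step left them, time stands still between calls to the robot, and variables do not carry over. Pictures are saved under pics/ and viewed, and the job is handed in when it is done.

Besides the shell and the picture viewer there is one more tool, called after "Request:" in YAML: its name, and indented under it one key for each argument. jog_arm: Moves the arm, as the interface text tells. Its arguments: {"type":"object","properties":{"steps":{"type":"array","items":{"type":"array"}},"fingers":{"type":"number"},"grip_force":{"type":"number"}},"required":["steps"]}

```bash
mkdir -p pics; python3 - <<'E'
from station import ctrl
import cv2
o=ctrl.get_obs(); print(o)
for n in ("scene","side","wrist"):
    ci=ctrl.camera_info(n); print(n,ci)
    cv2.imwrite(f"pics/{n}0.png",ctrl.get_image(n)[:,:,::-1])
E
```

```text
{'t': 0.0, 'q': array([ 1.18500499e+00,  5.33066966e-02,  1.61430226e+00, -5.77333422e-06,
        1.47603098e+00, -1.18983465e-01]), 'dq': array([ 0.00107869, -0.00047687, -0.00070522, -0.0001643 ,  0.00024619,
        0.00243065]), 'effort': array([ 2.29700081e-04, -3.93697250e+01, -3.70170879e+01, -1.33702706e-04,
        7.11031607e-03, -4.51980341e-06]), 'tool_pos': array([0.16466671, 0.60262506, 0.40348884]), 'tool_rot': array([-0.41779052, -3.11317664,  0.00311574]), 'contact_force': array([-0.03878269, -0.3831004 ,  0.58613365]), 'wrist_torque': array([-0.00499584,  0.02771109, -0.00662711]), 'opening': 0.08514607209372875}
scene {'K': array([[534.61307936,   0.        , 273.68015261],
       [  0.        , 534.61307936, 211.34698764],
       [  0.        ,   0.        ,   1.        ]]), 'camera_from_world': array([[-0.45600462,  0.88985195, -0.01494298,  0.23058876],
       [-0.52877972, -0.25739142,  0.80879025,  0.22016585],
       [ 0.71585739,  0.37671363,  0.58790734, -1.6689189 ],
       [ 0.        ,  0.        ,  0.        ,  1.        ]])}
side {'K': array([[477.814
[... 236 characters left out ...]
71142,  0.47115867,  0.75338791, -0.28658555],
       [-0.51432637, -0.55060565,  0.65749662, -1.06337534],
       [ 0.        ,  0.        ,  0.        ,  1.        ]])}
wrist {'K': array([[341.61093632,   0.        , 280.57814022],
       [  0.        , 341.61093632, 211.71148319],
       [  0.        ,   0.        ,   1.        ]]), 'camera_from_world': array([[ 2.63555855e-01,  9.64643815e-01, -7.87987079e-04,
        -6.24819755e-01],
       [-9.26729996e-01,  2.52970270e-01, -2.77808489e-01,
         3.65062330e-02],
       [-2.67786903e-01,  7.39483050e-02,  9.60636155e-01,
        -3.76813450e-01],
       [ 0.00000000e+00,  0.00000000e+00,  0.00000000e+00,
         1.00000000e+00]])}
```

View pics/scene0.png

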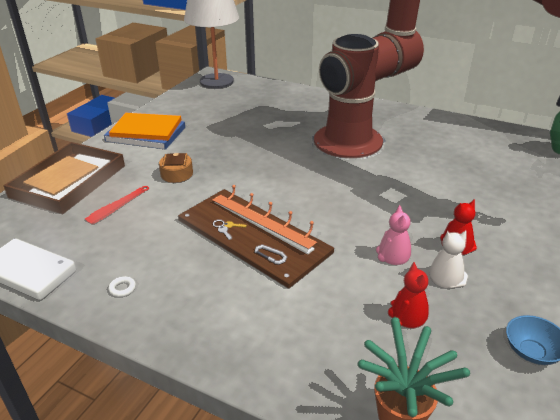

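View pics/side0.png

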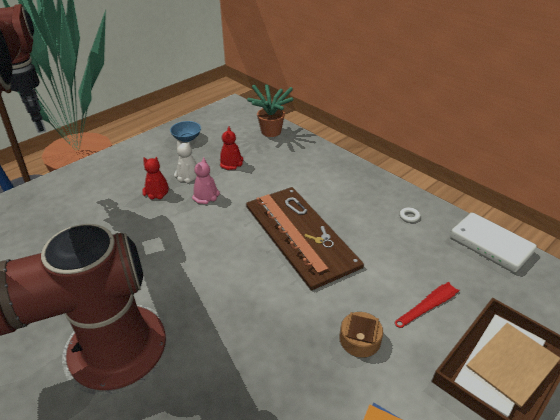

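View pics/wrist0.png

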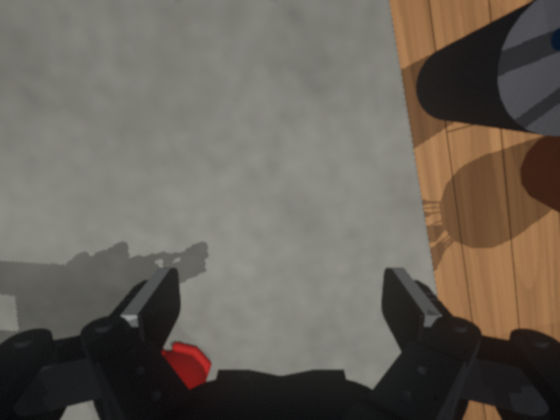

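The scene view shows the board around (255,235) px with the copper band running from about (215,200) to (313,247). The side view shows it around (300,235). I'll zoom in on both.

```bash
python3 - <<'E'
import cv2,numpy as np
a=cv2.imread("pics/scene0.png")[175:290,170:340]; b=cv2.imread("pics/side0.png")[175:295,235:375]
cv2.imwrite("pics/z1.png",cv2.resize(a,None,fx=4.6,fy=4.6,interpolation=cv2.INTER_CUBIC))
cv2.imwrite("pics/z2.png",cv2.resize(b,None,fx=5,fy=5,interpolation=cv2.INTER_CUBIC))
E
```

```text
(no output)
```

View pics/z1.png

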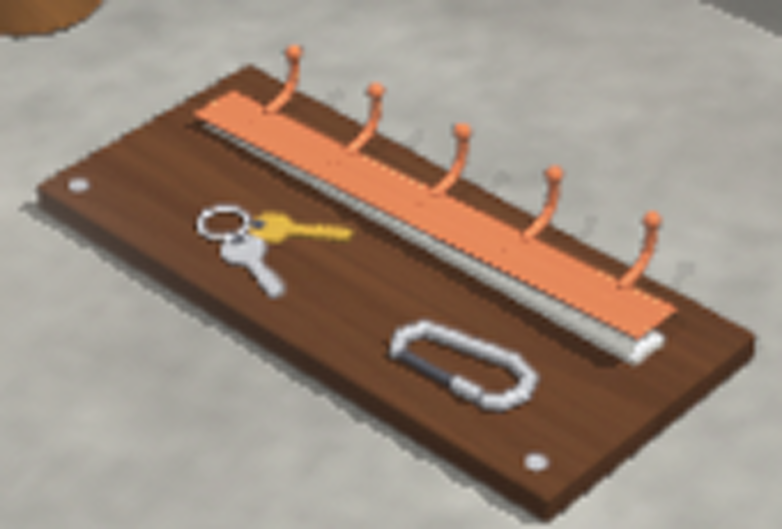

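View pics/z2.png

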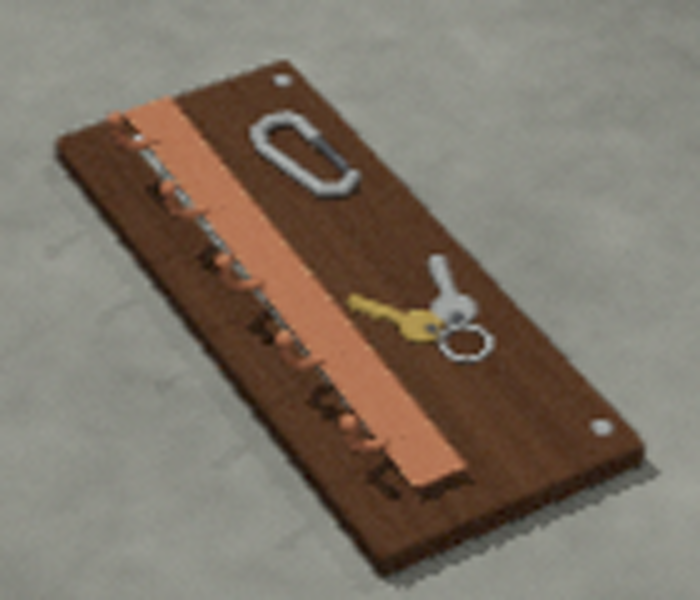

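Both views put the hooks on the robot's side of the band. By the band's axes (hooks at -x), the loose end should be the right-hand end in the scene view, where more foam shows. I'll triangulate to confirm.

```bash
cat > h.py <<'E'
import numpy as np,cv2
from station import ctrl
def P(n):
    c=ctrl.camera_info(n); return c["K"]@np.diag([1,-1,-1])@c["camera_from_world"][:3]
def tri(ps,us):
    X=cv2.triangulatePoints(ps[0],ps[1],np.array(us[0],float).reshape(2,1),np.array(us[1],float).reshape(2,1)); return (X[:3]/X[3]).ravel()
def proj(p,X):
    h=p@np.append(X,1); return h[:2]/h[2]
def ray_plane(p,u,z):
    A=np.array([p[0]-u[0]*p[2],p[1]-u[1]*p[2]]); return np.append(np.linalg.solve(A[:,:2],-A[:,2]*z-A[:,3]),z)
def copper(im,off=0,er=True):
    h=cv2.cvtColor(im,cv2.COLOR_BGR2HSV); return cv2.inRange(h,(3,90,110),(14,220,255))
E
python3 - <<'E'
from h import *
for n,(r0,r1,c0,c1) in dict(scene=(175,290,170,340),side=(175,295,235,375)).items():
    im=cv2.imread(f"pics/{n}0.png"); m=np.zeros(im.shape[:2],np.uint8); m[r0:r1,c0:c1]=copper(im)[r0:r1,c0:c1]
    # open to remove hooks
    s=4; M=cv2.resize(m,None,fx=s,fy=s,interpolation=cv2.INTER_LINEAR); M=(M>127).astype(np.uint8)*255
    M=cv2.morphologyEx(M,cv2.MORPH_OPEN,cv2.getStructuringElement(cv2.MORPH_ELLIPSE,(21,21)))
    cs,_=cv2.findContours(M,0,2); c=max(cs,key=cv2.contourArea)
    q=cv2.approxPolyDP(cv2.convexHull(c),12,True)[:,0]; print(n,(q+.5)/s-.5, cv2.contourArea(c)/16)
    v=cv2.resize(im,None,fx=s,fy=s,interpolation=cv2.INTER_CUBIC); cv2.drawContours(v,[c],-1,(255,0,0),1)
    for p in q: cv2.circle(v,tuple(int(k) for k in p),4,(0,255,0),1)
    cv2.imwrite(f"pics/c_{n}.png",v[r0*s:r1*s,c0*s:c1*s])
E
```

```text
scene [[213.375 197.625]
 [220.125 193.625]
 [307.375 234.375]
 [315.375 242.625]
 [306.375 247.375]] 1115.625
side [[261.875 196.125]
 [267.625 194.375]
 [325.375 268.875]
 [314.875 269.125]] 956.75
```

```bash
python3 - <<'E'
from h import *
ps=[P("scene"),P("side")]
S=dict(s_px=(212,199.7),s_mx=(221.3,194.4),l_px=(308.8,248.6),l_mx=(317,242.2))
D=dict(s_px=(327.9,268),s_mx=(318.2,272.2),l_px=(269.6,194.3),l_mx=(260.6,197))
R={}
for k in S:
    X=tri(ps,[S[k],D[k]]); R[k]=X; print(k,X.round(4),[ (proj(p,X)-u).round(1) for p,u in zip(ps,(S[k],D[k]))])
s=(R['s_px']+R['s_mx'])/2; l=(R['l_px']+R['l_mx'])/2; print(s,l,np.linalg.norm(l-s),np.degrees(np.arctan2(*(l-s)[1::-1])))
# board corners: bottom/top
B=dict(a=((38,190),(585+55,448)),)
zs=lambda x,y:(169.6+x/4.6,174.6+y/4.6); zd=lambda x,y:(234.6+x/5,174.6+y/5)
for nm,a,b in [("+x-y",(38,187),(641,447)),("+x+y",(548,500),(285,60)),("-x+y",(755,337),(57,140)),("-x-y",(250,66),(382,562))]:
    X=tri(ps,[zs(*a),zd(*b)]); print(nm,X.round(4),ray_plane(ps[0],zs(*a),.018).round(4),ray_plane(ps[1],zd(*b),.018).round(4))
for nm,a,b in [("screw-y",(78,185),(602,427)),("screw+y",(536,462),(283,79)),("hook3",(462,131),(222,262)),("hook1",(293,51),(347,425)),("hook5",(652,219),(117,119)),("carab",(463,365),(305,155)),("ring",(222,222),(466,341)),("keytip",(350,233),(353,300))]:
    X=tri(ps,[zs(*a),zd(*b)]); print(nm,X.round(4))
E
```

```text
s_px [ 0.4916 -0.186   0.0267] [array([-0.5,  0.1]), array([-0.6, -0.1])]
s_mx [ 0.4623 -0.1776  0.0274] [array([-1. ,  0.1]), array([-1.3, -0.2])]
l_px [0.5773 0.1218 0.0408] [array([-1.3,  0.4]), array([-1.2, -0.4])]
l_mx [0.5495 0.1298 0.0415] [array([-1.1,  0.4]), array([-1.1, -0.4])]
[ 0.47691697 -0.1818035   0.02707898] [0.56342652 0.12583631 0.04115162] 0.31988153141336007 74.29380422418615
+x-y [ 0.5741 -0.234   0.0166] [ 0.5755 -0.2326  0.018 ] [ 0.573  -0.2348  0.018 ]
+x+y [0.6724 0.121  0.0174] [0.6726 0.1216 0.018 ] [0.672  0.1199 0.018 ]
-x+y [0.5219 0.162  0.0167] [0.5224 0.1632 0.018 ] [0.5213 0.1592 0.018 ]
-x-y [ 0.4227 -0.1931  0.0165] [ 0.4237 -0.1909  0.018 ] [ 0.4226 -0.1954  0.018 ]
screw-y [ 0.5673 -0.2126  0.0203]
screw+y [0.6551 0.1061 0.0205]
hook3 [ 0.4835 -0.0203  0.0622]
hook1 [ 0.4491 -0.1445  0.0566]
hook5 [0.5186 0.103  0.0685]
carab [0.6112 0.0447 0.0229]
ring [ 0.5632 -0.1233  0.0221]
keytip [ 0.5426 -0.0584  0.0221]
```

View pics/c_scene.png

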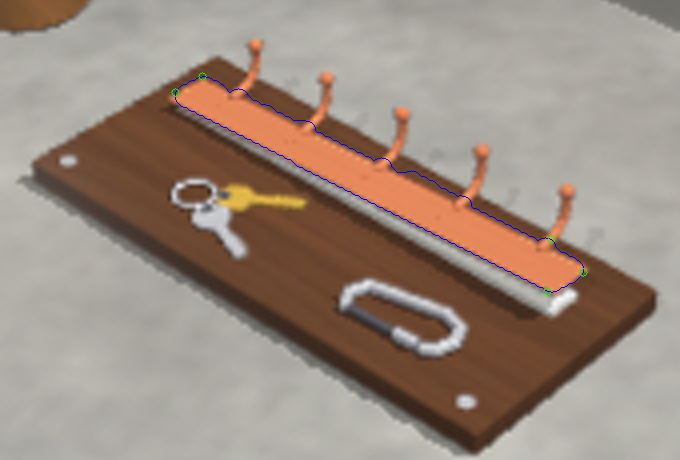

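View pics/c_side.png

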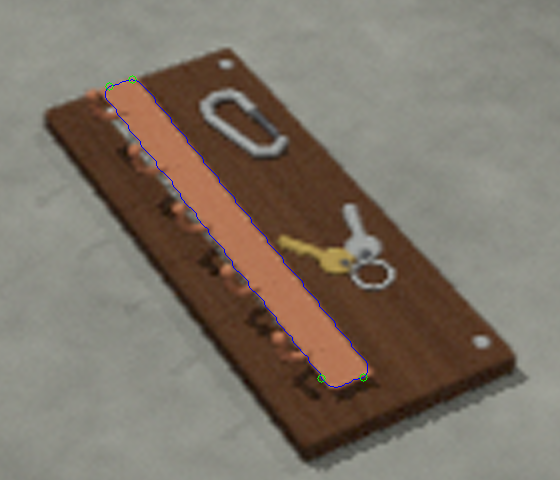

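The stuck end is at about (0.477,-0.182,0.027) and the loose end at (0.563,0.126,0.041). The length comes out at 320 mm and the lift at about 0.045 rad. The tool's y axis already lies along the band. Next I shut the fingers and travel over, bowing outward at height.

Request:
jog_arm:
  steps:
    - [[-4,-3,0],[0,0,0]]
    - [[-4,-3,0],[0,0,0]]
    - [[-4,-3,0],[0,0,0]]
    - [[-4,-3,0],[0,0,0]]
    - [[-4,-3,0],[0,0,0]]
    - [[-4,-3,0],[0,0,0]]
    - [[-4,-3,0],[0,0,0]]
    - [[-4,-3,0],[0,0,0]]
  fingers: -1
  grip_force: 30

```text
t: 0.95
tool_pos: [0.4092, 0.287, 0.4005]
tool_rot: [-0.398, -3.114, 0.006]
contact_force: [0.8, 0.1, -0.1]
opening: 0.0001
```

```bash
cat > st.py <<'E'
from h import *
from scipy.spatial.transform import Rotation as R
S=np.array([.4769,-.1818,0]);L=np.array([.5634,.1258,0]);d=(L-S)/np.linalg.norm(L-S);n=np.array([d[1],-d[0],0])
def st():
    o=ctrl.get_obs();r=R.from_rotvec(o["tool_rot"]).as_matrix();tip=o["tool_pos"]+.173*r[:,2]
    print("t %.2f"%o["t"],"tcp",o["tool_pos"].round(4),"tip",tip.round(4),"along %.1f perp %.1f mm"%((tip-S)@d*1e3,(tip-S)@n*1e3),"F",o["contact_force"].round(1),"open %.4f"%o["opening"])
    print("q",o["q"].round(2),"toolz",r[:,2].round(4),"y-vs-band deg %.2f"%np.degrees(np.arctan2(r[:,1]@n,r[:,1]@d)))
    return o,r,tip
def to(a,p,z):
    o,r,tip=st(); t=S+d*a+n*p; t[2]=z; print("tool shift cm",(r.T@(t-tip)*100).round(2))
    Rt=np.column_stack([-n,d,[0,0,-1.]]); print("turn deg",np.degrees(R.from_matrix(r.T@Rt).as_rotvec()).round(2))
E
python3 -c "
from st import *
to(.004,.002,.08)
p=P('scene')
for u in [(449,283),(396,260),(410,322)]: print(ray_plane(p,u,0).round(3))"
```

```text
t 0.95 tcp [0.4092 0.287  0.4005] tip [0.4088 0.2864 0.2275] along 432.3 perp -192.3 mm F [ 0.8  0.1 -0.1] open 0.0001
q [ 0.46 -0.25  1.9  -0.    1.49 -0.85] toolz [-0.0026 -0.0034 -1.    ] y-vs-band deg -1.14
tool shift cm [-18.6  -43.15  14.89]
turn deg [-0.23 -0.09  1.14]
[0.502 0.422 0.   ]
[0.48  0.299 0.   ]
[0.648 0.378 0.   ]
```

Request:
jog_arm:
  steps:
    - [[-2,-4.5,0],[0,0,0.5]]
    - [[-2,-4.5,0],[0,0,0.5]]
    - [[-2,-4.5,0],[0,0,0]]
    - [[-2,-4.5,0],[0,0,0]]
    - [[-2,-4.5,0],[0,0,0]]
    - [[-2,-4.5,0],[0,0,0]]
    - [[-2,-4.5,0],[0,0,0]]
    - [[-2,-4.5,0],[0,0,0]]

```text
t: 1.75
tool_pos: [0.4665, -0.1089, 0.4005]
tool_rot: [0.427, 3.112, -0.006]
contact_force: [0.2, -0.1, 0.9]
opening: -0.0002
```

```bash
python3 -c "
from st import *
to(.004,.002,.08)"
```

```text
t 1.75 tcp [ 0.4665 -0.1089  0.4005] tip [ 0.4665 -0.1095  0.2275] along 66.7 perp -29.6 mm F [ 0.2 -0.1  0.9] open -0.0002
q [-0.38 -0.31  1.95 -0.    1.5  -1.68] toolz [-3.0e-04 -3.6e-03 -1.0e+00] y-vs-band deg -0.09
tool shift cm [-3.14 -6.23 14.78]
turn deg [-0.21  0.04  0.09]
```

Request:
jog_arm:
  steps:
    - [[-1,-2,2],[-0.2,0,0.1]]
    - [[-1,-2,3],[0,0,0]]
    - [[-1.1,-2.2,3],[0,0,0]]
    - [[0,0,3],[0,0,0]]
    - [[0,0,2],[0,0,0]]
    - [[0,0,0],[0,0,0]]

```text
t: 2.35
tool_pos: [0.4793, -0.1876, 0.2672]
tool_rot: [0.447, 3.106, -0.003]
contact_force: [-1.0, 0.4, 0.8]
opening: 0.0003
```

```bash
python3 -c "
from st import *
to(.004,.002,.04)
for n in ('scene','wrist','side'): cv2.imwrite(f'pics/{n}1.png',ctrl.get_image(n)[:,:,::-1])
cv2.imwrite('pics/z3.png',cv2.resize(cv2.imread('pics/scene1.png')[150:290,170:340],None,fx=4,fy=4,interpolation=cv2.INTER_CUBIC))
cv2.imwrite('pics/z4.png',cv2.resize(cv2.imread('pics/side1.png')[175:295,235:375],None,fx=4,fy=4,interpolation=cv2.INTER_CUBIC))
"
```

```text
t 2.35 tcp [ 0.4793 -0.1876  0.2672] tip [ 0.4798 -0.188   0.0942] along -5.1 perp 4.5 mm F [-1.   0.4  0.8] open 0.0003
q [-0.52 -0.09  1.99 -0.    1.23 -1.8 ] toolz [ 0.0034 -0.0023 -1.    ] y-vs-band deg 0.69
tool shift cm [0.28 0.92 5.42]
turn deg [-0.07  0.22 -0.69]
```

View pics/z3.png

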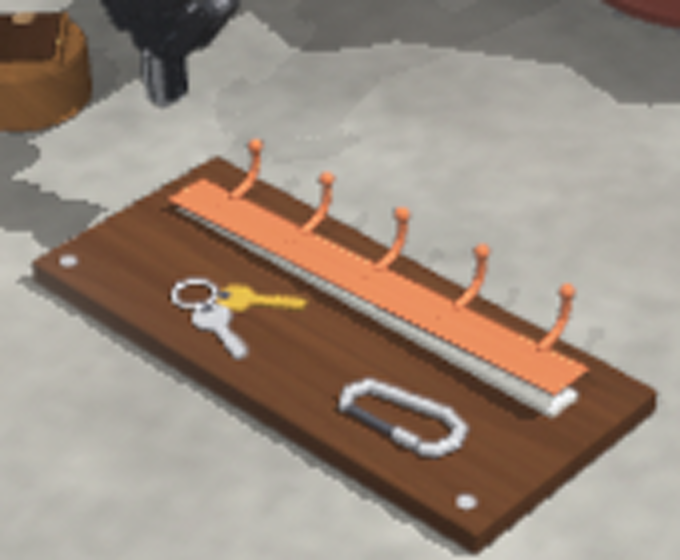

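View pics/wrist1.png

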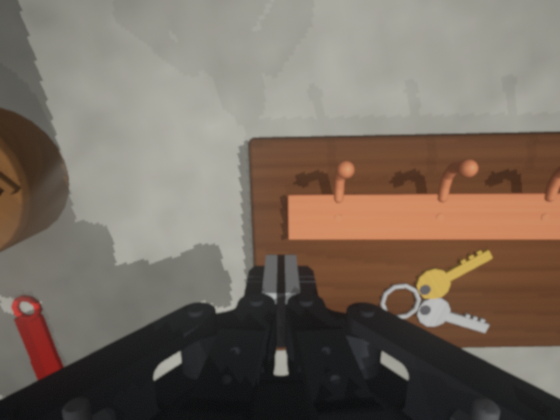

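View pics/z4.png

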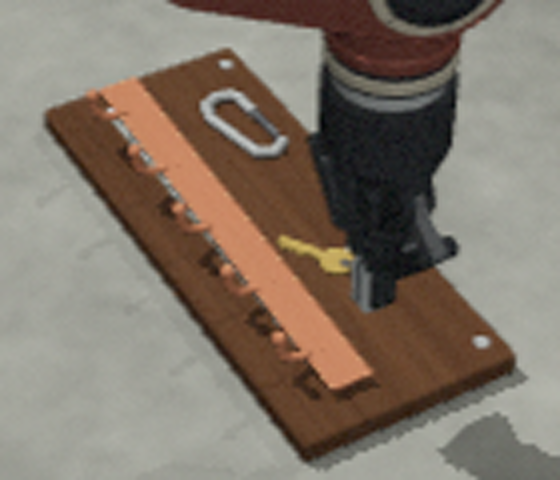

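The wrist view shows the fingertip at (281,262) px, just off the band's stuck end at column 288. The views agree, so I'll align and descend.

Request:
jog_arm:
  steps:
    - [[0.3,0.9,2],[0,0.2,-0.7]]
    - [[0,0,1.5],[0,0,0]]
    - [[0,0,1],[0,0,0]]
    - [[0,0,0],[0,0,0]]
    - [[0,0,0],[0,0,0]]

```text
t: 3.0
tool_pos: [0.4843, -0.1797, 0.233]
tool_rot: [0.422, 3.092, -0.015]
contact_force: [-0.6, -0.5, -0.1]
opening: 0.0001
```

```bash
python3 -c "
from st import *
to(.004,.002,.03)"
```

```text
t 3.00 tcp [ 0.4843 -0.1797  0.233 ] tip [ 0.4877 -0.1818  0.0601] along 2.9 perp 10.4 mm F [-0.6 -0.5 -0.1] open 0.0001
q [-0.5  -0.04  2.01 -0.    1.15 -1.8 ] toolz [ 0.0197 -0.0125 -0.9997] y-vs-band deg -0.16
tool shift cm [0.91 0.13 2.99]
turn deg [-0.38  1.28  0.17]
```

Request:
jog_arm:
  steps:
    - [[0.4,0,0.5],[-0.4,1.3,0]]
    - [[0,0,0.5],[0,0,0]]
    - [[0,0,0],[0,0,0]]
    - [[0,0,0],[0,0,0]]

```text
t: 3.4
tool_pos: [0.4808, -0.1793, 0.2239]
tool_rot: [0.426, 3.112, 0.0]
contact_force: [0.3, 0.0, -0.0]
opening: -0.0
```

```bash
python3 -c "
from st import *
to(.004,.002,.03)"
```

```text
t 3.40 tcp [ 0.4808 -0.1793  0.2239] tip [ 0.4809 -0.1793  0.0509] along 3.5 perp 3.2 mm F [ 0.3  0.  -0. ] open -0.0000
q [-0.5  -0.03  2.01  0.    1.15 -1.8 ] toolz [ 4.e-04  0.e+00 -1.e+00] y-vs-band deg -0.13
tool shift cm [0.12 0.05 2.09]
turn deg [0.01 0.02 0.13]
```

Request:
jog_arm:
  steps:
    - [[0.05,0,0.8],[0,0,0]]
    - [[0,0,0.6],[0,0.1,0]]
    - [[0,0,0.3],[0,0,0]]
    - [[0,0,0],[0,0,0]]
    - [[0,0,0],[0,0,0]]

```text
t: 3.9
tool_pos: [0.4802, -0.1792, 0.2051]
tool_rot: [-0.425, -3.111, -0.001]
contact_force: [0.1, -0.4, -0.1]
opening: -0.0002
```

```bash
python3 -c "
from st import *
to(.004,.002,.027)"
```

```text
t 3.90 tcp [ 0.4802 -0.1792  0.2051] tip [ 0.4799 -0.1791  0.0321] along 3.4 perp 2.1 mm F [ 0.1 -0.4 -0.1] open -0.0002
q [-0.5   0.    2.02 -0.    1.12 -1.8 ] toolz [-1.8e-03  7.0e-04 -1.0e+00] y-vs-band deg -0.13
tool shift cm [0.01 0.06 0.51]
turn deg [ 0.01 -0.11  0.13]
```

Request:
jog_arm:
  steps:
    - [[0,-0.1,0.3],[0,0,0]]
    - [[0,0,0.2],[0,0,0]]
    - [[0,0,0.05],[0,0,0]]
    - [[0,0,0],[0,0,0]]

```text
t: 4.3
tool_pos: [0.4802, -0.1804, 0.1999]
tool_rot: [-0.425, -3.111, -0.0]
contact_force: [-1.4, 1.2, 1.7]
opening: -0.0003
```

```bash
python3 -c "
from st import *
to(.004,.002,.025)"
```

```text
t 4.30 tcp [ 0.4802 -0.1804  0.1999] tip [ 0.48   -0.1803  0.0269] along 2.3 perp 2.6 mm F [-1.4  1.2  1.7] open -0.0003
q [-0.5   0.01  2.02 -0.    1.11 -1.8 ] toolz [-1.3e-03  5.0e-04 -1.0e+00] y-vs-band deg -0.13
tool shift cm [0.05 0.17 0.19]
turn deg [ 0.   -0.08  0.13]
```

Request:
jog_arm:
  steps:
    - [[0,0,0.1],[0,0,0]]
    - [[0,0,0.1],[0,0,0]]
    - [[0,0,0],[0,0,0]]

```text
t: 4.6
tool_pos: [0.4804, -0.1804, 0.1987]
tool_rot: [-0.425, -3.111, -0.001]
contact_force: [-2.6, 1.0, 4.7]
opening: 0.0
```

```bash
python3 -c "
from st import *
to(.004,.002,.025)"
```

```text
t 4.60 tcp [ 0.4804 -0.1804  0.1987] tip [ 0.48   -0.1803  0.0257] along 2.3 perp 2.6 mm F [-2.6  1.   4.7] open 0.0000
q [-0.5   0.01  2.02 -0.    1.11 -1.8 ] toolz [-1.8e-03  6.0e-04 -1.0e+00] y-vs-band deg -0.14
tool shift cm [0.06 0.17 0.07]
turn deg [ 0.01 -0.11  0.14]
```

Request:
jog_arm:
  steps:
    - [[0,0.5,0],[0,0,0]]
    - [[0,0.5,0],[0,0,0]]
    - [[0,0.5,0],[0,0,0]]
    - [[0,0.5,0],[0,0,0]]

```text
t: 5.0
tool_pos: [0.487, -0.1615, 0.2002]
tool_rot: [0.426, 3.11, -0.007]
contact_force: [-0.2, -2.4, 1.3]
opening: -0.0002
```

```bash
python3 -c "
from st import *
to(.32,.002,.025)"
```

```text
t 5.00 tcp [ 0.487  -0.1615  0.2002] tip [ 0.4874 -0.1623  0.0272] along 21.6 perp 4.8 mm F [-0.2 -2.4  1.3] open -0.0002
q [-0.46  0.01  2.02 -0.    1.1  -1.76] toolz [ 0.0024 -0.0047 -1.    ] y-vs-band deg -0.11
tool shift cm [ 0.23 29.84  0.1 ]
turn deg [-0.22  0.21  0.11]
```

Request:
jog_arm:
  steps:
    - [[0.15,0.4,0.15],[-0.1,0.1,0]]
    - [[0.1,0.5,0.08],[-0.1,0.1,0]]
    - [[0.05,0.5,0.04],[-0.1,0.05,0]]
    - [[0.05,0.5,0.03],[0,0.05,0]]

```text
t: 5.4
tool_pos: [0.4904, -0.1419, 0.1994]
tool_rot: [0.423, 3.109, -0.006]
contact_force: [-1.4, -4.1, 5.7]
opening: -0.0001
```

```bash
python3 -c "
from st import *
to(.32,.002,.025)"
```

```text
t 5.40 tcp [ 0.4904 -0.1419  0.1994] tip [ 0.491  -0.1427  0.0264] along 41.5 perp 3.0 mm F [-1.4 -4.1  5.7] open -0.0001
q [-0.43  0.01  2.03 -0.    1.1  -1.73] toolz [ 0.0032 -0.0043 -1.    ] y-vs-band deg -0.20
tool shift cm [-0.   27.85  0.05]
turn deg [-0.19  0.24  0.2 ]
```

Request:
jog_arm:
  steps:
    - [[0.06,0.5,0.04],[-0.1,0.1,0]]
    - [[0.06,0.5,0.04],[-0.1,0.1,0]]
    - [[0.06,0.5,0.04],[-0.1,0.05,0.1]]
    - [[0.05,0.5,0.04],[0,0.05,0.1]]

```text
t: 5.8
tool_pos: [0.495, -0.1218, 0.2001]
tool_rot: [0.427, 3.109, -0.005]
contact_force: [-1.7, -3.8, 4.9]
opening: 0.0
```

```bash
python3 -c "
from st import *
to(.32,.002,.025)
im=ctrl.get_image('scene')[:,:,::-1]; cv2.imwrite('pics/scene2.png',im)
cv2.imwrite('pics/z5.png',cv2.resize(im[150:290,170:340],None,fx=4,fy=4,interpolation=cv2.INTER_CUBIC))"
```

```text
t 5.80 tcp [ 0.495  -0.1218  0.2001] tip [ 0.4955 -0.1224  0.0271] along 62.2 perp 1.8 mm F [-1.7 -3.8  4.9] open 0.0000
q [-0.39  0.    2.03 -0.    1.1  -1.68] toolz [ 0.003  -0.0034 -1.    ] y-vs-band deg -0.06
tool shift cm [-0.04 25.78  0.15]
turn deg [-0.14  0.22  0.06]
```

View pics/z5.png

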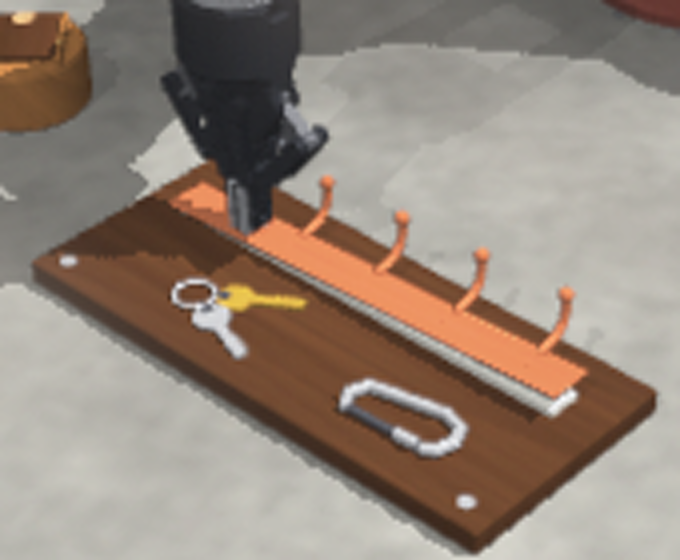

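The fingertip is on the band at about (250,225) in the zoomed view. The board corners, screws, keys and carabiner haven't moved since the previous picture. I'll go on along the band.

Request:
jog_arm:
  steps:
    - [[0.05,0.5,0.05],[-0.1,0.1,0]]
    - [[0.05,0.5,0.05],[-0.1,0.1,0]]
    - [[0.05,0.5,0.05],[-0.05,0.05,0]]
    - [[0.05,0.5,0.05],[0,0.05,0]]

```text
t: 6.25
tool_pos: [0.4997, -0.1016, 0.2003]
tool_rot: [0.426, 3.11, -0.004]
contact_force: [-0.3, -4.1, 4.5]
opening: -0.0001
```

```bash
python3 -c "
from st import *
to(.32,.002,.025)"
```

```text
t 6.25 tcp [ 0.4997 -0.1016  0.2003] tip [ 0.5    -0.1021  0.0273] along 83.0 perp 0.7 mm F [-0.3 -4.1  4.5] open -0.0001
q [-0.35  0.    2.03 -0.    1.1  -1.64] toolz [ 0.002  -0.0031 -1.    ] y-vs-band deg -0.12
tool shift cm [-0.18 23.7   0.17]
turn deg [-0.14  0.16  0.12]
```

Request:
jog_arm:
  steps:
    - [[0,0.5,0.08],[-0.1,0.05,0]]
    - [[0,0.5,0.07],[-0.1,0.05,0.1]]
    - [[0.02,0.5,0.06],[-0.05,0.05,0]]
    - [[0.02,0.5,0.06],[0,0.05,0]]

```text
t: 6.65
tool_pos: [0.5052, -0.0806, 0.1977]
tool_rot: [-0.429, -3.112, -0.003]
contact_force: [-0.0, -2.8, 5.4]
opening: 0.0002
```

```bash
python3 -c "
from st import *
to(.32,.002,.025)"
```

```text
t 6.65 tcp [ 0.5052 -0.0806  0.1977] tip [ 0.5051 -0.0803  0.0247] along 105.4 perp -0.3 mm F [-0.  -2.8  5.4] open 0.0002
q [-0.3   0.01  2.03  0.    1.1  -1.6 ] toolz [-2.0e-04  1.9e-03 -1.0e+00] y-vs-band deg -0.02
tool shift cm [-2.400e-01  2.146e+01  1.000e-02]
turn deg [ 0.1  -0.04  0.02]
```

Request:
jog_arm:
  steps:
    - [[-0.1,0.5,0.02],[0.1,0,0]]
    - [[-0.08,0.5,0.03],[0,0,0]]
    - [[-0.05,0.5,0.03],[0,0.05,0]]
    - [[0,0.5,0.03],[0,0,0]]

```text
t: 7.05
tool_pos: [0.5133, -0.0604, 0.1965]
tool_rot: [-0.427, -3.109, 0.002]
contact_force: [-1.6, -4.6, 6.2]
opening: -0.0001
```

```bash
python3 -c "
from st import *
to(.32,.002,.025)"
```

```text
t 7.05 tcp [ 0.5133 -0.0604  0.1965] tip [ 0.5127 -0.0605  0.0235] along 126.5 perp 1.6 mm F [-1.6 -4.6  6.2] open -0.0001
q [-0.26  0.03  2.01 -0.    1.1  -1.56] toolz [-3.2e-03 -7.0e-04 -1.0e+00] y-vs-band deg -0.07
tool shift cm [-0.06 19.35 -0.18]
turn deg [-0.09 -0.17  0.07]
```

Request:
jog_arm:
  steps:
    - [[0,0.5,-0.1],[0,-0.1,0]]
    - [[0,0.5,-0.03],[0,-0.05,0]]
    - [[0,0.5,0],[0,0,0]]
    - [[0,0.5,0],[0,0,0]]

```text
t: 7.45
tool_pos: [0.5187, -0.0388, 0.1968]
tool_rot: [-0.427, -3.11, -0.0]
contact_force: [-0.2, -2.5, 3.3]
opening: -0.0002
```

```bash
python3 -c "
from st import *
to(.32,.002,.025)
im=ctrl.get_image('scene')[:,:,::-1]; cv2.imwrite('pics/scene3.png',im)
cv2.imwrite('pics/z6.png',cv2.resize(im[150:290,170:340],None,fx=4,fy=4,interpolation=cv2.INTER_CUBIC))"
```

```text
t 7.45 tcp [ 0.5187 -0.0388  0.1968] tip [ 0.5183 -0.0388  0.0238] along 148.9 perp 1.1 mm F [-0.2 -2.5  3.3] open -0.0002
q [-0.22  0.03  2.01 -0.    1.1  -1.52] toolz [-2.3e-03  4.0e-04 -1.0e+00] y-vs-band deg -0.06
tool shift cm [-0.1  17.11 -0.12]
turn deg [-0.02 -0.13  0.06]
```

View pics/z6.png

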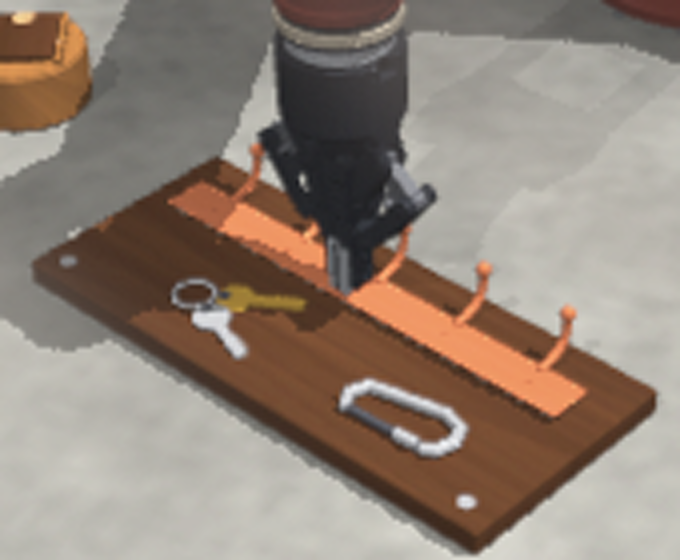

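The rail is already nearly flat and the board hasn't moved. I'll continue to the tip at about 3–5 N.

Request:
jog_arm:
  steps:
    - [[-0.03,0.6,0],[0,-0.1,0]]
    - [[-0.03,0.6,0],[0,-0.05,0]]
    - [[0,0.6,0],[0,0,0]]
    - [[0,0.6,0],[0,0,0]]
    - [[0,0.6,0],[0,0,0]]

```text
t: 8.0
tool_pos: [0.5279, -0.0073, 0.1965]
tool_rot: [-0.428, -3.112, -0.0]
contact_force: [-0.7, -1.8, 3.3]
opening: 0.0003
```

```bash
python3 -c "
from st import *
to(.32,.002,.025)"
```

```text
t 8.00 tcp [ 0.5279 -0.0073  0.1965] tip [ 0.5277 -0.0073  0.0235] along 181.8 perp 1.7 mm F [-0.7 -1.8  3.3] open 0.0003
q [-0.15  0.05  1.99  0.    1.1  -1.45] toolz [-6.e-04  3.e-04 -1.e+00] y-vs-band deg -0.05
tool shift cm [-0.04 13.82 -0.15]
turn deg [ 0.01 -0.04  0.05]
```

Request:
jog_arm:
  steps:
    - [[0,0.6,0],[0,0,0]]
    - [[0,0.6,0],[0,0,0]]
    - [[0,0.6,0],[0,0,0]]
    - [[0,0.6,0],[0,0,0]]
    - [[0,0.6,0],[0,0,0]]

```text
t: 8.5
tool_pos: [0.5364, 0.0245, 0.196]
tool_rot: [-0.428, -3.111, -0.001]
contact_force: [-0.3, -1.3, 2.7]
opening: 0.0001
```

```bash
python3 -c "
from st import *
to(.32,.002,.025)"
```

```text
t 8.50 tcp [0.5364 0.0245 0.196 ] tip [0.5361 0.0246 0.023 ] along 214.7 perp 1.1 mm F [-0.3 -1.3  2.7] open 0.0001
q [-0.09  0.07  1.97  0.    1.1  -1.39] toolz [-1.5e-03  9.0e-04 -1.0e+00] y-vs-band deg -0.05
tool shift cm [-0.1  10.53 -0.19]
turn deg [ 0.03 -0.1   0.05]
```

Request:
jog_arm:
  steps:
    - [[0,0.6,0.05],[0,-0.05,0]]
    - [[-0.02,0.6,0.03],[0,-0.05,0]]
    - [[-0.02,0.6,0.02],[0,0,0]]
    - [[0,0.6,0.02],[0,0,0]]
    - [[0,0.6,0.02],[0,0,0]]

```text
t: 9.0
tool_pos: [0.546, 0.0552, 0.1955]
tool_rot: [0.427, 3.111, -0.003]
contact_force: [-1.3, -4.0, 4.6]
opening: 0.0001
```

```bash
python3 -c "
from st import *
to(.32,.002,.025)"
```

```text
t 9.00 tcp [0.546  0.0552 0.1955] tip [0.5461 0.0549 0.0225] along 246.6 perp 2.6 mm F [-1.3 -4.   4.6] open 0.0001
q [-0.03  0.1   1.94 -0.    1.1  -1.33] toolz [ 8.e-04 -2.e-03 -1.e+00] y-vs-band deg -0.08
tool shift cm [ 0.05  7.34 -0.26]
turn deg [-0.1   0.07  0.08]
```

Request:
jog_arm:
  steps:
    - [[0.03,0.6,0],[0,0,0]]
    - [[0.02,0.6,0],[-0.05,0,0]]
    - [[0.02,0.6,0.01],[0,0,0]]
    - [[0,0.6,0.01],[0,0,0]]
    - [[0,0.6,0.01],[0,0,0]]

```text
t: 9.5
tool_pos: [0.554, 0.087, 0.1951]
tool_rot: [0.427, 3.112, -0.002]
contact_force: [-0.4, -2.3, 4.3]
opening: 0.0002
```

```bash
python3 -c "
from st import *
to(.318,.002,.025)"
```

```text
t 9.50 tcp [0.554  0.087  0.1951] tip [0.5541 0.0868 0.0221] along 279.4 perp 1.6 mm F [-0.4 -2.3  4.3] open 0.0002
q [ 0.02  0.13  1.91 -0.    1.1  -1.27] toolz [ 8.0e-04 -1.1e-03 -1.0e+00] y-vs-band deg -0.09
tool shift cm [-0.04  3.86 -0.29]
turn deg [-0.05  0.06  0.09]
```

Request:
jog_arm:
  steps:
    - [[0,0.6,0],[0,0,0]]
    - [[0,0.6,0],[0,0,0]]
    - [[0,0.6,0],[0,0,0]]
    - [[0,0.6,0],[0,0,0]]
    - [[0,0.6,0],[0,0,0]]
    - [[0,0.2,0],[0,0,0]]
    - [[0,0,0],[0,0,0]]

```text
t: 10.2
tool_pos: [0.5632, 0.1216, 0.1945]
tool_rot: [-0.426, -3.112, 0.001]
contact_force: [-1.3, -2.6, 4.0]
opening: 0.0
```

```bash
python3 -c "
from st import *
to(.318,.002,.025)"
```

```text
t 10.20 tcp [0.5632 0.1216 0.1945] tip [0.5631 0.1214 0.0215] along 315.3 perp 0.9 mm F [-1.3 -2.6  4. ] open 0.0000
q [ 0.08  0.16  1.87 -0.    1.11 -1.22] toolz [-4.e-04 -6.e-04 -1.e+00] y-vs-band deg -0.14
tool shift cm [-0.11  0.27 -0.35]
turn deg [-0.04 -0.01  0.14]
```

Request:
jog_arm:
  steps:
    - [[0,0.3,0.05],[0,0,0]]
    - [[0,0.15,0.05],[0,0,0]]
    - [[0,0,0],[0,0,0]]

```text
t: 10.5
tool_pos: [0.5647, 0.1252, 0.1945]
tool_rot: [-0.426, -3.112, 0.005]
contact_force: [-0.5, -1.5, 2.4]
opening: -0.0001
```

```bash
python3 -c "
from st import *
to(.318,.002,.025)"
```

```text
t 10.50 tcp [0.5647 0.1252 0.1945] tip [0.5645 0.1247 0.0215] along 318.8 perp 1.4 mm F [-0.5 -1.5  2.4] open -0.0001
q [ 0.09  0.17  1.87 -0.    1.11 -1.21] toolz [-0.001  -0.0032 -1.    ] y-vs-band deg -0.13
tool shift cm [-0.06 -0.08 -0.35]
turn deg [-0.19 -0.01  0.13]
```

Request:
jog_arm:
  steps:
    - [[0,0,-0.5],[0,0,0]]
    - [[0,0,-2],[0,0,0]]
    - [[0,0,-4],[0,0,0]]
    - [[0,0,-5],[0,0,0]]
    - [[0,0,-5],[0,0,0]]
    - [[3,0,-3],[0,0,0]]
    - [[4,0,0],[0,0,0]]
    - [[0,0,0],[0,0,0]]

```text
t: 11.3
tool_pos: [0.4936, 0.1461, 0.3926]
tool_rot: [-0.428, -3.1, -0.01]
contact_force: [0.4, -0.1, 0.1]
opening: 0.0001
```

```bash
python3 -c "
from st import *
st()
a=ctrl.get_image('scene')[:,:,::-1]; b=ctrl.get_image('side')[:,:,::-1]
cv2.imwrite('pics/scene4.png',a);cv2.imwrite('pics/side4.png',b)
cv2.imwrite('pics/z7.png',cv2.resize(a[175:290,170:340],None,fx=4.6,fy=4.6,interpolation=cv2.INTER_CUBIC))
cv2.imwrite('pics/z8.png',cv2.resize(b[175:295,235:375],None,fx=5,fy=5,interpolation=cv2.INTER_CUBIC))"
```

```text
t 11.30 tcp [0.4936 0.1461 0.3926] tip [0.4916 0.1474 0.2197] along 320.9 perp -75.0 mm F [ 0.4 -0.1  0.1] open 0.0001
q [ 0.14 -0.2   1.88  0.01  1.48 -1.16] toolz [-0.0117  0.0078 -0.9999] y-vs-band deg 0.01
```

View pics/z7.png

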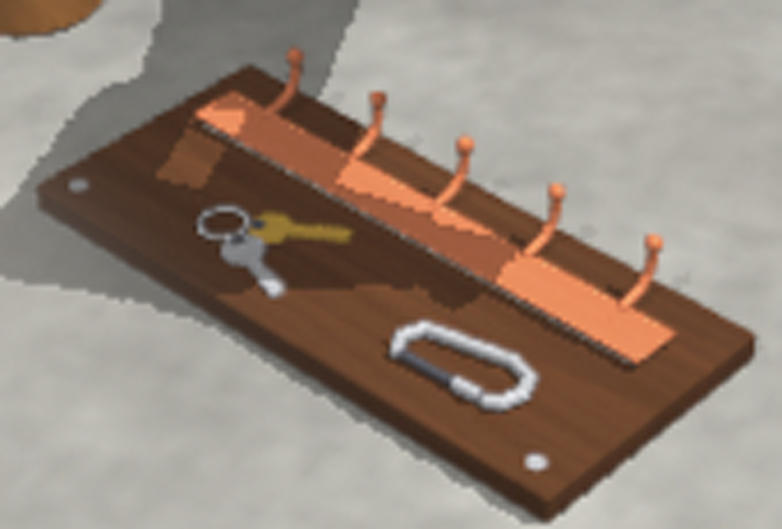

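View pics/z8.png

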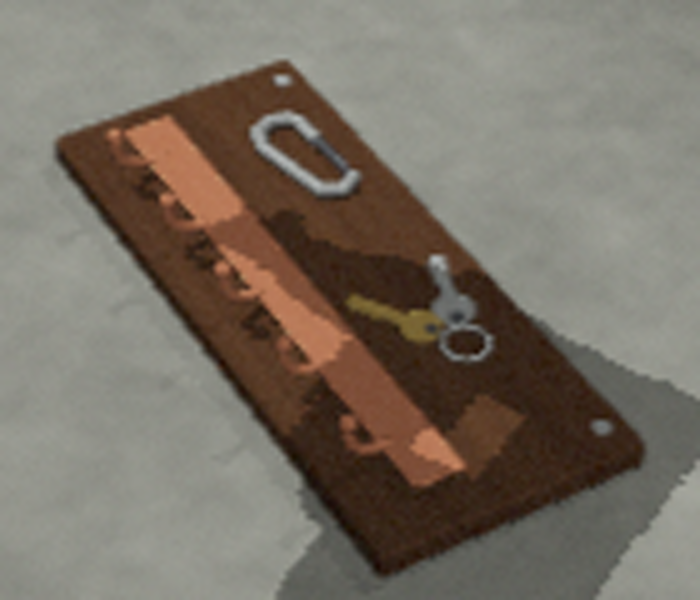

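```bash
python3 -c "
from st import *
ps=[P('scene'),P('side')]
zs=lambda x,y:(169.6+x/4.6,174.6+y/4.6); zd=lambda x,y:(234.6+x/5,174.6+y/5)
for n,a,b in [('l+x',(638,366),(184,117)),('l-x',(677,334),(143,131)),('s+x',(193,115),(467,467)),('s-x',(238,91),(418,488)),('hook1',(295,55),(350,427)),('hook5',(653,242),(117,134))]: print(n,tri(ps,[zs(*a),zd(*b)]).round(4))
for n,w in (('scene',(200,530,270,540)),):
  a=cv2.imread('pics/scene0.png').astype(int);b=cv2.imread('pics/scene4.png').astype(int)
  D=(abs(a-b).max(2)>40).astype('uint8')*255; cv2.imwrite('pics/diff.png',D)
"
```

```text
l+x [0.5808 0.1208 0.0262]
l-x [0.553  0.1282 0.0278]
s+x [ 0.4918 -0.1867  0.027 ]
s-x [ 0.4622 -0.1776  0.0275]
hook1 [ 0.45   -0.1439  0.0544]
hook5 [0.52   0.1047 0.0558]
```

View pics/diff.png

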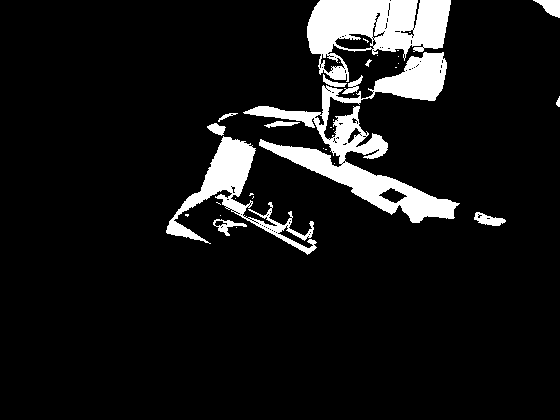

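The loose end is now at about 27 mm, level with the stuck end. The before/after difference shows only the rail, the arm and shadows changed. Handing in.

```bash
python3 -c "
from station import ctrl
print(ctrl.finish_job())"
```

```text
the job is handed in; nothing more can be done
None
```

The hook rail now lies flat along its whole length, and the job was handed in after about 11.4 s.

**What I did:** I shut the fingers and set the tip down about 2 mm from the band's stuck end. From there I slid it in one unbroken pass to about 319 mm of 320, then lifted straight off. The pressing force was mostly 3–6 N; it read as low as 1.3 N near the start and 2.4 N at the very tip.

**Last checks:**
- **Rail:** Triangulated from two views, the loose end went from about 41 mm to about 27 mm above the shelf, level with the stuck end. The foam gap has closed along the whole length.
- **Surroundings:** The board's corners and screws, the keys, the carabiner and the cats show no movement between the before and after pictures; only the rail, the arm and shadows changed.
- **Robot:** It is clear of everything, with about zero contact force.

**Checks that disagreed:** Towards the loose end, the tip height worked out from the arm's pose was about 21.5 mm at 4 N, against roughly 25 mm expected. I could not tell whether that was the tape giving or an error in the arm's height. The cameras still show the end at 27 mm once released. The sideways drag reached about 5 N at times, but the board did not shift.

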